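# Slide the colour disc into its pocket on the direction sign

### The arm

A 6-joint arm with a two-finger parallel gripper is mounted at the origin on the work surface. World frame = base frame: x ahead of the robot, y to its left, z up, the work surface at z = 0. Lengths are in m, angles in degrees, forces in N, time in s.
With the tool pointing down it reaches from about 0.4 to 0.825 m from the base axis. Payload 7 kg.
Tool frame: the origin (TCP) lies on the centre line of the jaws, within the pads' length; the fingertips stand r.tip_reach ahead of it and the grasp point (between the pads) is the TCP (r.tip_reach is the distance from the TCP to the fingertips, in m); z points along the fingers, y is the line along which they close (so a half turn about z gives the same grasp; the last joint's range is limited). The gripper opens to 88 mm and grips with 3 to 60 N. Pads are 19 mm wide; open, the fingers measure 130 mm over their backs; the gripper's body (78 mm by 193 mm) begins 47 mm behind the grasp point.
Start: joints at [88.356, 20.546, 0.682, 0, -70.136, -16.507], TCP at [0.21, 0.641, 0.246] pointing down, gripper open.
Joint ranges: [-176.03, 176.03], [-82.01, 121.73], [-58.28, 71.71], [-173.87, 95.51], [-174.79, -0.11], [-173.66, 173.66]. Speed limits (degrees/s): [136.94, 136.94, 172.46, 180, 180, 180].

### API

Orientations are given as [roll, pitch, yaw] about the fixed x, y, z axes, in that order (R = Rz(yaw) Ry(pitch) Rx(roll)).
In Python, from plant import sensors, cams, r gives the robot as it stands.
- The arm moves only by the tool drive_tool, never from a script. Its argument "rows" is a list of rows, each an object of numbers: "fingers": the gripper's target within -1 to 1 (fully open at 1, half-way at 0, shut at -1); "x", "y", "z": the shift along the tool's x, y, z in m; "spin": the turn about the tool's z in rad. A call has 1 to 10 rows; each row is the pose to reach, as a shift and turn from the pose commanded when the call began, along the tool's axes at that moment; what a row does not reach only later rows make up. A row lasts 1/8 s, in which the tool goes at most 62.5 mm and 10.7 degrees, less where a joint would pass 70% of its speed; a pose out of reach is approached as far as the arm can. A call with a gripper value outside its range is refused whole. The fingers move at their own pace and stop on an object; "newtons" is the grip in N (left out, the last holds). Time passes only in rows, so rows that repeat a pose let the fingers close. It gives the time, the measured TCP pose, the force, the opening and the grip force at its end, in the units of the state.
- sensors.get_state(): the state, without advancing time (a new reading comes with each control period).
- cams.capture(name): name is "scene" or "top" or "wrist"; returns a dict with "pixels" (384x512x3 uint8, red, green, blue), "intrinsics" (3x3 intrinsics, pixels), "eye" and "orientation" of the camera in the world; the wrist camera has in their place "T_tool_cam" (4x4, takes a point from camera to tool coordinates, whose origin is the TCP and whose axes are the flange's). Camera axes: x right, y up, looking along -z (the intrinsics and any distortion apply to the point x, -y, -z); pixel columns grow to the right and rows downward; lengths in m; the calibration is good to about 2 mm. A picture is of the moment at which its call begins: read the wrist's pose just before it. There is no depth.
- r.close_job(): hands the job in; it is judged then, once.
The state is a dict: "time_s": time; "joints": joint angles; "qd": joint speeds; "joint_torque": joint torques, N m; "tcp_pos": TCP position; "eef_rot": TCP orientation; "contact_force": force on the tool from outside, world axes, zero at the start; "moment": the same for the moment, N m; "gripper_width": finger opening in m; "gripper_force": force on a finger pad.
Only numpy, scipy, OpenCV 4.12 (cv2) and the standard library are available. Lean on these libraries where they do the work, as an engineer would, in place of code of your own. Each camera call takes 0.05 s, during which the arm holds its last target. There are 200 camera calls.

### The job

Finish the blue direction sign: with your fingertips slide the loose yellow disc across the sign's face until it drops over the rim into the round pocket with the white adhesive floor, then press down on it firmly for about a second so that it bonds flat and flush, and let go. Only push it: never pick it up or lift it off the sign, and leave the red disc, the paint tin, the tape roll and the brush where they are.

Things in the scene. Friction and masses are not known exactly. Their poses are not given: they have to be found in the camera images.
- sign: Blue sign plate, 280 x 130 x 12 mm, white border and arrow flush with its flat face, face up on a black 310 x 160 mm mat 3 mm thick that holds it fast. Origin: centre of the mat's underside, on the bench; x along the long side from the pocket end to the arrow's tip, z up. The face is 15 mm above the bench; the pocket's centre is at x = -75 mm, y = 0.
- pocket (a point): Centre of the floor of the round pocket in the sign: 63 mm across, 8 mm deep below the sign's face, its floor (a white adhesive pad, modelled without stickiness) 7 mm above the bench, with a 1 mm chamfer at the rim. Axes as the sign.
- disc: Loose yellow acrylic disc, 60 mm across, 8 mm thick, about 27 g, lying flat on the sign's face, its centre 75 to 160 mm from the pocket's. Origin: centre of its underside, z up (its yaw means nothing). It stays level on the face and drops only when its centre is within a few mm of the pocket's; home, its top is flush with the face.
- red_disc: Spare red disc of the same size (60 mm across, 8 mm thick) lying loose on the bench beside the sign; to be left alone. Origin: centre of its underside.
- paint_tin: Small closed paint tin, yellow band, 54 mm across, 57 mm high, standing loose on the bench beside the sign; to be left alone. Origin: centre of its underside.
- tape_roll: Yellow roll of masking tape, 90 mm across, 24 mm high, lying flat and loose on the bench beside the sign; to be left alone. Origin: centre of its underside.
- brush: Flat paint brush about 165 mm long, 27 mm wide, 10 mm high, lying loose on the bench past the sign's pocket end; to be left alone. Origin: underneath, 67 mm from the bristle tip, x along it from handle to bristles.
Mind the look-alikes: they are no part of the job. Several things have the shape of the disc; the one meant has the colours described above.

How it is judged (in metres and radians):
On the way:
1. the yellow disc lies home in the pocket and the fingers press on it there (at least 3 N for 0.4 s) (horizontal distance between disc and pocket below 0.003 m and z of disc in the frame of pocket below 0.0015 m and angle between disc's own z axis and vertical below 0.04 rad and contact force between the fingers and disc above 3 N), for 0.4 s.
At the end, for the whole second after the job is handed in: The yellow disc lies flat in the pocket: its centre within 3 mm of the pocket's centre, its underside within 1.5 mm of the pocket floor, tilted less than 0.04 rad, at rest, after having been pressed there with at least 3 N for 0.4 s (horizontal distance between disc and pocket below 0.003 m and z of disc in the frame of pocket below 0.0015 m and angle between disc's own z axis and vertical below 0.04 rad and linear speed of disc below 0.01 m/s); the robot touches nothing.
It fails at once if the yellow disc is lifted: its underside's centre rises more than 5 mm above the sign's face (z of disc in the frame of sign above 0.02 m).
It fails at once if the yellow disc falls or is pushed off the sign's face (z of disc in the frame of sign below 0.004 m).
It fails at once if the red disc, paint tin, tape roll or brush is moved more than 15 mm (distance of any of red_disc, paint_tin, tape_roll, brush from where it was at the start of the episode above 0.015 m).
It also fails if it takes over 51 s, if anything falls off the work surface, if the arm or the gripper's body presses on something with over 40 N, if the wrist force passes 120 N, or if a joint passes its speed limit or range.

## Working session

There is one attempt and no reset: what is moved stays moved. The work goes in short steps, Python scripts to look and compute and a tool call to move; the robot and the scene stay as the last step left them, time stands still between calls to the robot, and variables do not carry over. Pictures are saved under pics/ and viewed, at most 10 in all, crops included, and the job is handed in when it is done.

Besides the shell and the picture viewer there is one more tool, called after "Call:" as name(argument=value, ...) on one line, values as JSON. drive_tool: Moves the arm, as the interface text tells. Its arguments: {"type":"object","properties":{"rows":{"type":"array"},"newtons":{"type":"number"}},"required":["rows"]}

```bash
ls; mkdir -p pics
python3 - <<'E'
from plant import sensors,cams,r
import cv2,numpy as np
s=sensors.get_state();print(s, r.tip_reach)
for n in ("top","scene"):
    c=cams.capture(n);print(n,c["intrinsics"],c["eye"],c["orientation"],[k for k in c])
    cv2.imwrite(f"pics/{n}0.png",c["pixels"][:,:,::-1])
c=cams.capture("wrist");print(c["intrinsics"],c["T_tool_cam"]);cv2.imwrite("pics/wrist0.png",c["pixels"][:,:,::-1])
E
```

```text
pics
{'time_s': 0.0, 'joints': array([ 8.83564925e+01,  2.05892889e+01,  6.32663901e-01, -1.96389965e-02,
       -7.01362044e+01, -1.65067020e+01]), 'qd': array([ 0.04783238, -0.02932772, -0.0486845 ,  0.06332295, -0.03644352,
       -0.06882836]), 'joint_torque': array([ 7.31876244e-04, -5.82722676e+01,  2.93048984e+01,  6.99690118e+00,
        7.00510878e-03, -1.74358020e-04]), 'tcp_pos': array([0.21015376, 0.64095625, 0.24463998]), 'eef_rot': array([ 1.79905751e+02, -8.67675760e-03, -1.81568904e+01]), 'contact_force': array([ 0.10988642, -0.08319912,  0.93897987]), 'moment': array([-0.10661131, -0.057546  ,  0.03458129]), 'gripper_force': 0.0, 'gripper_width': 0.08751544270694213} 0.019
top [[471.16766336   0.         260.53923583]
 [  0.         471.16766336 195.67139003]
 [  0.           0.           1.        ]] [ 0.43599105 -0.04047506  0.90682635] [  8.65581034   0.16560119 -90.97362168] ['pixels', 'intrinsics', 'eye', 'orientation']
scene [[400.08071533   0.         261.80434911]
 [  0.         400.08071533 191.12900858]
 [  0.           0.           1.        ]] [ 0.84774137 -0.44729655  0.59389899] [42.63389304  0.184009   34.73149514] ['pixels', 'intrinsics', 'eye', 'orientation']
[[298.25207965   0.         260.23818176]
 [  0.         298.25207965 187.61434593]
 [  0.           0.           1.        ]] [[-4.81207394e-04  9.56277490e-01  2.92460478e-01  7.93378599e-02]
 [ 9.99999773e-01  3.22523862e-04  5.90797692e-04  6.41035005e-04]
 [ 4.70641051e-04  2.92460696e-01 -9.56277428e-01 -1.38954185e-01]
 [ 0.00000000e+00  0.00000000e+00  0.00000000e+00  1.00000000e+00]]
```

View pics/top0.png

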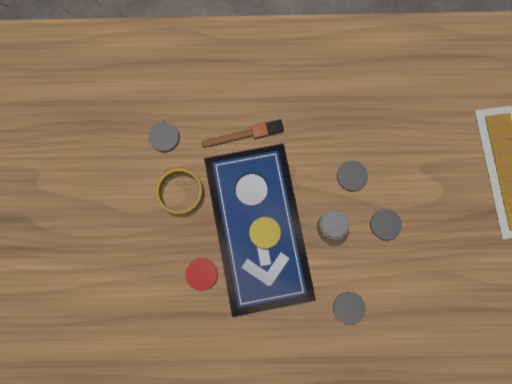

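View pics/scene0.png

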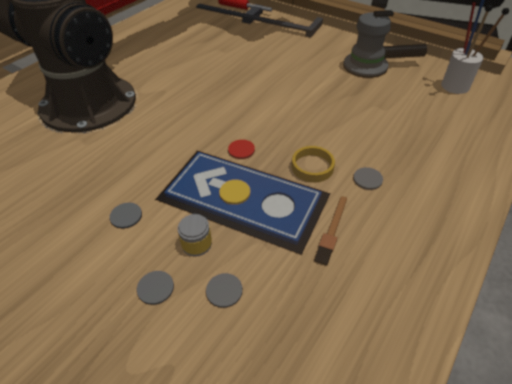

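The top view shows the yellow disc at (265,233), the white pocket at (251,190), the red disc at (202,274), the tape roll at (179,192) and the tin at (334,225). The brush lies past the pocket end, and the arrow points toward the robot.
Possible look-alikes for the yellow disc:
- tape roll at (179,192): a ring, on the bench
- tin at (334,225): grey lid
- red disc at (202,274)
- grey discs at (164,137), (352,176), (386,224) and (349,308)
- white circle at (251,190): this is the pocket

I choose (265,233), the solid yellow disc on the blue face.

```bash
cat > h.py <<'E'
from plant import sensors,cams,r
import cv2,numpy as np
from scipy.spatial.transform import Rotation as R
def shot(n):
    s=sensors.get_state(); c=cams.capture(n); c["s"]=s
    if n=="wrist":
        T=np.eye(4);T[:3,:3]=R.from_euler("xyz",s["eef_rot"],degrees=True).as_matrix();T[:3,3]=s["tcp_pos"]
        c["T"]=T@c["T_tool_cam"]
    else:
        T=np.eye(4);T[:3,:3]=R.from_euler("xyz",c["orientation"],degrees=True).as_matrix();T[:3,3]=c["eye"];c["T"]=T
    return c
def ground(c,uv,z):
    uv=np.asarray(uv,float).reshape(-1,2);K=c["intrinsics"]
    d=np.c_[(uv[:,0]-K[0,2])/K[0,0],-(uv[:,1]-K[1,2])/K[1,1],-np.ones(len(uv))]@c["T"][:3,:3].T
    o=c["T"][:3,3]
    return (o+d*((z-o[2])/d[:,2:3]))[:,:2]
def blobs(c,lo,hi,amin=150):
    hsv=cv2.cvtColor(c["pixels"],cv2.COLOR_RGB2HSV)
    m=cv2.inRange(hsv,np.array(lo),np.array(hi))
    cs,_=cv2.findContours(m,cv2.RETR_EXTERNAL,cv2.CHAIN_APPROX_NONE)
    return sorted([k for k in cs if cv2.contourArea(k)>amin],key=cv2.contourArea,reverse=True)
def circ(p):  # least-squares circle
    A=np.c_[2*p,np.ones(len(p))];x=np.linalg.lstsq(A,(p**2).sum(1),rcond=None)[0]
    return x[:2],np.sqrt(x[2]+x[:2]@x[:2])
E
python3 - <<'E'
from h import *
def save(c,n):cv2.imwrite(n,c["pixels"][:,:,::-1])
for n in ("top","scene"):
    c=shot(n)
    for name,lo,hi,z in (("yellow",(22,140,90),(32,255,255),.023),("white",(0,0,150),(180,60,255),.015),("blue",(105,110,40),(125,255,255),.015)):
        for k in blobs(c,lo,hi)[:4]:
            p=k.reshape(-1,2)
            g=ground(c,cv2.convexHull(k).reshape(-1,2),z);ce,ra=circ(g)
            rc=cv2.minAreaRect((g*1000).astype(np.float32))
            print(n,name,p.mean(0).round(0),cv2.contourArea(k),ce.round(4),ra.round(4),np.round(rc[0],1),np.round(rc[1],1),round(rc[2],2))
    if n=="top":cv2.imwrite("pics/crop.png",cv2.resize(c["pixels"][130:325,140:380,::-1],None,fx=3,fy=3,interpolation=cv2.INTER_CUBIC))
E
```

```text
top white [494. 162.] 1116.0 [ 0.6154 -0.5405] 0.1294 [ 615.9 -488.6] [ 70.5 263.1] 84.46
top white [251. 189.] 715.0 [ 0.5849 -0.0223] 0.0298 [585.2 -22.1] [57.6 58.4] 89.0
top white [266. 268.] 561.0 [ 0.4436 -0.0463] 0.0394 [445.2 -46.6] [64.4 64.4] 55.16
top blue [251. 205.] 4044.0 [ 0.555  -0.0183] 0.0861 [542.8 -29.4] [199.2 112.1] 9.6
top blue [285. 258.] 783.0 [ 0.4544 -0.1071] 0.056 [453.5 -79.1] [128.7  44.3] 9.83
top blue [247. 181.] 183.0 [ 0.5823 -0.02  ] 0.0838 [577.1 -24. ] [150.1 131.4] 9.98
scene yellow [234. 191.] 490.0 [ 0.503  -0.0464] 0.0293 [501.7 -46.3] [54.6 58.3] 36.07
scene yellow [198. 245.] 163.5 [ 0.5218 -0.1775] 0.0233 [ 529.9 -181.1] [47.3 26.9] 63.0
scene white [278. 206.] 441.5 [ 0.5882 -0.0233] 0.0268 [588.1 -23.5] [55.4 47.6] 34.57
scene white [208. 179.] 248.5 [ 0.4437 -0.044 ] 0.0369 [444.7 -43.9] [61.8 60.1] 54.92
scene blue [246. 194.] 5190.0 [ 0.5121 -0.0284] 0.1285 [512.2 -32.8] [259.7 107.6] 9.86
```

View pics/crop.png

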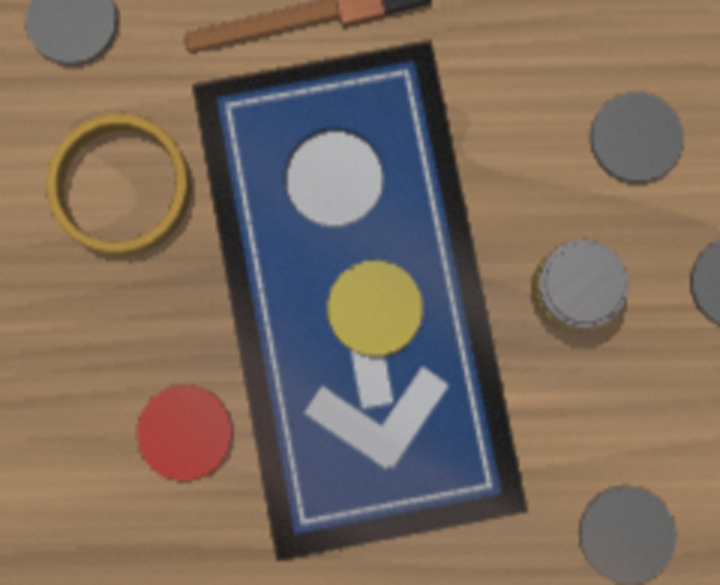

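The crop confirms the choice: a solid yellow disc on the blue face. The white pocket sits above it, with the tape roll and tin well to the sides. I'll approach to a point behind the disc, on its robot side.

Call:
drive_tool(rows=[{"x": 0.05,"y": 0.037,"spin": -0.15,"fingers": -0.1},{"x": 0.1,"y": 0.074,"spin": -0.3,"fingers": -0.1},{"x": 0.15,"y": 0.112,"spin": -0.45,"fingers": -0.1},{"x": 0.2,"y": 0.15,"spin": -0.59,"fingers": -0.1},{"x": 0.25,"y": 0.187,"spin": -0.59,"fingers": -0.1},{"x": 0.3,"y": 0.224,"spin": -0.59,"fingers": -0.1},{"x": 0.334,"y": 0.249,"spin": -0.59,"fingers": -0.1},{"x": 0.334,"y": 0.249,"spin": -0.59,"fingers": -0.1}])

```text
invalid input
```

Call:
drive_tool(rows=[{"x": 0.05,"y": 0.037,"z": 0,"spin": -0.15,"fingers": -0.1},{"x": 0.1,"y": 0.074,"z": 0,"spin": -0.3,"fingers": -0.1},{"x": 0.15,"y": 0.112,"z": 0,"spin": -0.45,"fingers": -0.1},{"x": 0.2,"y": 0.15,"z": 0,"spin": -0.59,"fingers": -0.1},{"x": 0.25,"y": 0.187,"z": 0,"spin": -0.59,"fingers": -0.1},{"x": 0.3,"y": 0.224,"z": 0,"spin": -0.59,"fingers": -0.1},{"x": 0.334,"y": 0.249,"z": 0,"spin": -0.59,"fingers": -0.1},{"x": 0.334,"y": 0.249,"z": 0,"spin": -0.59,"fingers": -0.1}], newtons=20)

```text
time_s: 1.25
tcp_pos: [0.4513, 0.2984, 0.2456]
eef_rot: [180.0, 0.0, 15.4]
contact_force: [0.1, 1.2, -0.4]
gripper_width: 0.0394
gripper_force: 0.0
```

Call:
drive_tool(rows=[{"x": -0.015,"y": 0.058,"z": 0,"spin": 0,"fingers": -0.1},{"x": -0.03,"y": 0.116,"z": 0,"spin": 0,"fingers": -0.1},{"x": -0.045,"y": 0.174,"z": 0,"spin": 0,"fingers": -0.1},{"x": -0.06,"y": 0.232,"z": 0.02,"spin": 0,"fingers": -0.1},{"x": -0.075,"y": 0.285,"z": 0.04,"spin": 0,"fingers": -0.1},{"x": -0.085,"y": 0.33,"z": 0.07,"spin": 0,"fingers": -0.1},{"x": -0.088,"y": 0.346,"z": 0.09,"spin": 0,"fingers": -0.1},{"x": -0.088,"y": 0.346,"z": 0.09,"spin": 0,"fingers": -0.1}])

```text
time_s: 2.25
tcp_pos: [0.4578, -0.0569, 0.1543]
eef_rot: [-180.0, 0.2, 15.5]
contact_force: [0.4, 0.3, -0.3]
gripper_width: 0.0398
gripper_force: 0.0
```

```bash
cat > look.py <<'E'
from h import *
import sys
c=shot("wrist");s=c["s"];print(s["time_s"],s["tcp_pos"].round(4),s["eef_rot"].round(2))
T=R.from_euler("xyz",s["eef_rot"],degrees=True).as_matrix()
res={}
for name,lo,hi,z in (("yellow",(20,100,50),(35,255,255),.023),("white",(0,0,110),(180,70,255),.015)):
    for k in blobs(c,lo,hi,400)[:5]:
        g=ground(c,cv2.convexHull(k).reshape(-1,2),z);ce,ra=circ(g)
        t=T.T@np.r_[ce-s["tcp_pos"][:2],0]
        print(name,k.reshape(-1,2).mean(0).round(0),cv2.contourArea(k),ce.round(4),ra.round(4),"tool xy mm",(t[:2]*1000).round(1))
if len(sys.argv)>1: cv2.imwrite(sys.argv[1],c["pixels"][:,:,::-1])
E
python3 look.py pics/w1.png
```

```text
2.25 [ 0.4578 -0.0569  0.1543] [-179.99    0.18   15.54]
yellow [261. 134.] 3355.0 [ 0.5017 -0.0461] 0.0295 tool xy mm [45.3  1.3]
yellow [98. 21.] 1931.5 [0.5874 0.1126] 0.0498 tool xy mm [ 170.3 -128.5]
yellow [ 56. 185.] 1497.0 [0.4012 0.1285] 0.0384 tool xy mm [  -4.8 -193.8]
yellow [385. 151.] 842.0 [ 0.513  -0.1696] 0.0288 tool xy mm [ 23.  123.4]
yellow [400.  60.] 612.5 [ 0.6186 -0.1423] 0.04 tool xy mm [132.1 125.4]
white [260.  30.] 4100.5 [ 0.5853 -0.0216] 0.0305 tool xy mm [132.4   0.2]
white [481.  65.] 3555.0 [ 0.609  -0.2135] 0.0287 tool xy mm [103.7 191.4]
white [412. 168.] 3107.0 [ 0.5086 -0.1935] 0.0308 tool xy mm [ 12.3 145.3]
white [488. 183.] 2335.0 [ 0.5153 -0.2723] 0.0287 tool xy mm [ -2.3 223. ]
white [245. 200.] 2061.5 [ 0.4439 -0.0466] 0.0403 tool xy mm [-10.6 -13.6]
```

View pics/w1.png

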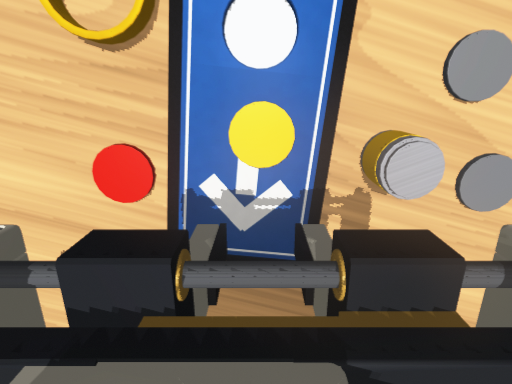

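The wrist view shows the disc at (261,134) and the pocket at (260,30), almost straight ahead along tool x. I'll descend behind the disc.

Call:
drive_tool(rows=[{"x": -0.008,"y": 0,"z": 0.04,"spin": 0,"fingers": -0.1},{"x": -0.008,"y": 0,"z": 0.08,"spin": 0,"fingers": -0.1},{"x": -0.008,"y": 0,"z": 0.1,"spin": 0,"fingers": -0.1},{"x": -0.008,"y": 0,"z": 0.11,"spin": 0,"fingers": -0.1},{"x": -0.008,"y": 0,"z": 0.116,"spin": 0,"fingers": -0.1},{"x": -0.008,"y": 0,"z": 0.116,"spin": 0,"fingers": -0.1}])

```text
time_s: 3.05
tcp_pos: [0.4515, -0.0579, 0.04]
eef_rot: [180.0, -0.0, 15.7]
contact_force: [-0.1, 0.0, 0.1]
gripper_width: 0.0393
gripper_force: 0.0
```

```bash
python3 look.py pics/w2.png
```

```text
3.05 [ 0.4515 -0.0579  0.04  ] [ 1.800e+02 -4.000e-02  1.568e+01]
yellow [264. 148.] 9651.0 [ 0.5016 -0.0463] 0.0295 tool xy mm [51.3  2.4]
yellow [465. 190.] 3957.5 [ 0.5102 -0.168 ] 0.0302 tool xy mm [ 26.7 121.8]
yellow [484.  22.] 2756.5 [ 0.5821 -0.127 ] 0.0212 tool xy mm [107.1 101.8]
yellow [455.  80.] 1991.5 [ 0.5508 -0.127 ] 0.0273 tool xy mm [76.9 93.3]
yellow [ 52. 101.] 1638.5 [0.4802 0.0615] 0.0288 tool xy mm [  59.9 -107.2]
white [262.  12.] 2759.5 [ 0.5851 -0.022 ] 0.0306 tool xy mm [138.3   1.5]
white [238. 217.] 1428.5 [ 0.4573 -0.0401] 0.0174 tool xy mm [ 10.4 -15.6]
white [274. 248.] 1037.0 [ 0.4466 -0.0655] 0.0183 tool xy mm [-6.8  5.9]
white [359. 114.] 1002.5 [ 0.532 -0.127] 0.064 tool xy mm [58.8 88.3]
white [138. 114.] 1002.5 [ 0.5071 -0.0591] 0.0966 tool xy mm [53.2 16.2]
```

View pics/w2.png

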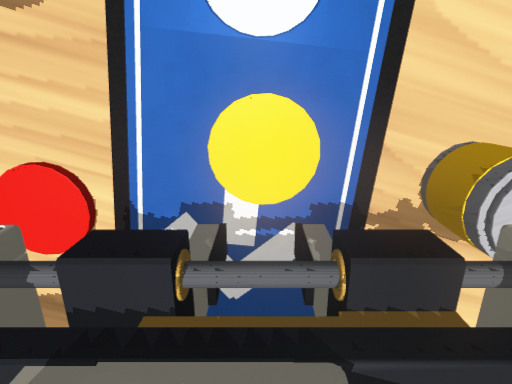

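Call:
drive_tool(rows=[{"x": 0.003,"y": 0.0015,"z": 0.002,"spin": 0,"fingers": -0.1},{"x": 0.008,"y": 0.0015,"z": 0.003,"spin": 0,"fingers": -0.1},{"x": 0.013,"y": 0.0015,"z": 0.003,"spin": 0,"fingers": -0.1},{"x": 0.016,"y": 0.0015,"z": 0.003,"spin": 0,"fingers": -0.1},{"x": 0.019,"y": 0.0015,"z": 0.003,"spin": 0,"fingers": -0.1},{"x": 0.022,"y": 0.0015,"z": 0.003,"spin": 0,"fingers": -0.1},{"x": 0.025,"y": 0.0015,"z": 0.003,"spin": 0,"fingers": -0.1},{"x": 0.028,"y": 0.0015,"z": 0.003,"spin": 0,"fingers": -0.1},{"x": 0.031,"y": 0.0015,"z": 0.003,"spin": 0,"fingers": -0.1},{"x": 0.031,"y": 0.0015,"z": 0.003,"spin": 0,"fingers": -0.1}])

```text
time_s: 4.35
tcp_pos: [0.4816, -0.0513, 0.0366]
eef_rot: [180.0, -0.0, 15.7]
contact_force: [-0.4, 0.2, 0.1]
gripper_width: 0.0396
gripper_force: 0.0
```

```bash
python3 look.py pics/w3.png
```

```text
4.35 [ 0.4816 -0.0513  0.0366] [ 1.800e+02 -1.000e-02  1.566e+01]
yellow [261. 186.] 9172.5 [ 0.5127 -0.0433] 0.0299 tool xy mm [32.2  0.7]
yellow [37. 26.] 3011.5 [0.5598 0.0772] 0.0173 tool xy mm [ 110.  -102.7]
yellow [466. 218.] 2776.5 [ 0.5205 -0.1598] 0.0224 tool xy mm [  8.2 115. ]
white [259.  41.] 10087.0 [ 0.5849 -0.0221] 0.0297 tool xy mm [107.4  -0.3]
white [252. 304.] 1571.5 [ 0.437 -0.059] 0.0277 tool xy mm [-44.9  -4.6]
white [138. 114.] 1021.5 [0.5217 0.0497] 0.0544 tool xy mm [ 66.  -86.4]
white [364. 114.] 995.0 [ 0.6007 -0.3319] 0.2552 tool xy mm [ 39.  302.4]
white [240. 247.] 713.0 [ 0.4719 -0.0405] 0.0123 tool xy mm [ -6.4 -13. ]
```

Call:
drive_tool(rows=[{"x": 0.005,"y": 0,"z": 0,"spin": 0,"fingers": -0.1},{"x": 0.011,"y": 0,"z": 0,"spin": 0,"fingers": -0.1},{"x": 0.017,"y": -0.0005,"z": 0,"spin": 0,"fingers": -0.1},{"x": 0.023,"y": -0.0005,"z": 0,"spin": 0,"fingers": -0.1},{"x": 0.029,"y": -0.001,"z": 0,"spin": 0,"fingers": -0.1},{"x": 0.035,"y": -0.001,"z": 0,"spin": 0,"fingers": -0.1},{"x": 0.041,"y": -0.001,"z": 0,"spin": 0,"fingers": -0.1},{"x": 0.046,"y": -0.001,"z": 0,"spin": 0,"fingers": -0.1},{"x": 0.05,"y": -0.001,"z": 0,"spin": 0,"fingers": -0.1},{"x": 0.05,"y": -0.001,"z": 0,"spin": 0,"fingers": -0.1}])

```text
time_s: 5.65
tcp_pos: [0.5294, -0.0369, 0.0365]
eef_rot: [180.0, -0.0, 15.7]
contact_force: [0.1, -0.2, 1.0]
gripper_width: 0.0394
gripper_force: 0.0
```

```bash
python3 look.py pics/w4.png
```

```text
5.65 [ 0.5294 -0.0369  0.0365] [ 1.800e+02 -1.000e-02  1.566e+01]
yellow [260. 185.] 9135.5 [ 0.5609 -0.0286] 0.0297 tool xy mm [32.5  0.5]
yellow [54. 86.] 5947.0 [0.5842 0.1003] 0.0393 tool xy mm [  89.7 -117.3]
yellow [469.  40.] 737.5 [ 0.6635 -0.1027] 0.0196 tool xy mm [111.3  99.5]
yellow [470. 299.] 551.0 [ 0.5262 -0.1691] 0.0099 tool xy mm [-38.7 126.5]
white [260. 118.] 5840.0 [ 0.5869 -0.0214] 0.0299 tool xy mm [59.6  0.6]
white [261.  82.] 3061.0 [ 0.5885 -0.0224] 0.0759 tool xy mm [60.8  2. ]
white [244. 301.] 839.5 [ 0.4826 -0.0398] 0.0132 tool xy mm [-45.8  -9.8]
```

View pics/w4.png

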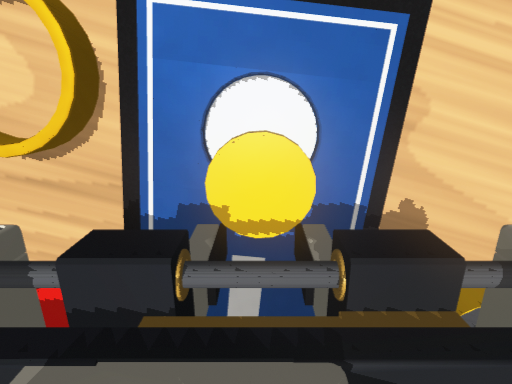

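The view shows the disc at (260,185), in line with the pocket at (260,125), with about 25 mm left to go. I'll slow down from here.

Call:
drive_tool(rows=[{"x": 0.004,"y": 0,"z": 0,"spin": 0,"fingers": -0.1},{"x": 0.008,"y": 0,"z": 0,"spin": 0,"fingers": -0.1},{"x": 0.012,"y": 0,"z": 0,"spin": 0,"fingers": -0.1},{"x": 0.015,"y": 0,"z": 0,"spin": 0,"fingers": -0.1},{"x": 0.018,"y": 0,"z": 0,"spin": 0,"fingers": -0.1},{"x": 0.02,"y": 0,"z": 0,"spin": 0,"fingers": -0.1},{"x": 0.021,"y": 0,"z": 0,"spin": 0,"fingers": -0.1},{"x": 0.022,"y": 0,"z": 0,"spin": 0,"fingers": -0.1},{"x": 0.023,"y": 0,"z": 0,"spin": 0,"fingers": -0.1},{"x": 0.023,"y": 0,"z": 0,"spin": 0,"fingers": -0.1}])

```text
time_s: 6.95
tcp_pos: [0.5514, -0.0307, 0.0366]
eef_rot: [180.0, -0.0, 15.7]
contact_force: [-0.3, -1.0, 0.0]
gripper_width: 0.039
gripper_force: 0.0
```

```bash
python3 look.py pics/w5.png
```

```text
6.95 [ 0.5514 -0.0307  0.0366] [ 1.800e+02 -1.000e-02  1.566e+01]
yellow [259. 187.] 9157.0 [ 0.5823 -0.0225] 0.03 tool xy mm [32.   0.4]
yellow [ 46. 109.] 6955.5 [0.5865 0.1062] 0.0439 tool xy mm [  70.8 -122.4]
yellow [466. 121.] 2066.0 [ 0.6361 -0.1112] 0.0267 tool xy mm [ 59.8 100.4]
yellow [ 15. 116.] 1976.0 [0.5852 0.1094] 0.0164 tool xy mm [  70.4 -125.8]
yellow [320.  17.] 1633.0 [ 0.6941 -0.029 ] 0.0378 tool xy mm [137.9  36.8]
white [261. 112.] 2399.5 [ 0.5981 -0.018 ] 0.0717 tool xy mm [48.5  0.3]
white [261. 141.] 1078.0 [ 0.588  -0.0211] 0.0299 tool xy mm [37.8  0.7]
white [247. 302.] 817.5 [ 0.5042 -0.0358] 0.0126 tool xy mm [-46.9  -7.8]
```

Disc and pocket are still aligned, about 5 mm apart. I'll creep forward.

Call:
drive_tool(rows=[{"x": 0.001,"y": 0,"z": 0,"spin": 0,"fingers": -0.1},{"x": 0.0015,"y": 0,"z": 0,"spin": 0,"fingers": -0.1},{"x": 0.002,"y": 0,"z": 0,"spin": 0,"fingers": -0.1},{"x": 0.0025,"y": 0,"z": 0,"spin": 0,"fingers": -0.1},{"x": 0.003,"y": 0,"z": 0,"spin": 0,"fingers": -0.1},{"x": 0.0035,"y": 0,"z": 0,"spin": 0,"fingers": -0.1},{"x": 0.004,"y": 0,"z": 0,"spin": 0,"fingers": -0.1},{"x": 0.0045,"y": 0,"z": 0,"spin": 0,"fingers": -0.1},{"x": 0.005,"y": 0,"z": 0,"spin": 0,"fingers": -0.1},{"x": 0.005,"y": 0,"z": 0,"spin": 0,"fingers": -0.1}])

```text
time_s: 8.25
tcp_pos: [0.5562, -0.0294, 0.0366]
eef_rot: [180.0, -0.0, 15.7]
contact_force: [-0.5, 1.2, -0.0]
gripper_width: 0.0395
gripper_force: 0.0
```

```bash
python3 look.py pics/w6.png
```

```text
8.25 [ 0.5562 -0.0294  0.0366] [180.    -0.    15.65]
yellow [ 48. 127.] 12867.5 [0.5857 0.0913] 0.049 tool xy mm [  61.  -108.2]
yellow [260. 185.] 8275.0 [ 0.5876 -0.021 ] 0.0283 tool xy mm [32.6  0.4]
yellow [452. 175.] 5987.5 [ 0.6215 -0.121 ] 0.0323 tool xy mm [ 38.2 105.9]
yellow [406.  21.] 4357.0 [ 0.6651 -0.0701] 0.0427 tool xy mm [93.9 68.6]
yellow [457. 117.] 2646.0 [ 0.6476 -0.1083] 0.0266 tool xy mm [ 66.8 100.7]
white [262. 119.] 2320.0 [ 0.6009 -0.0147] 0.0715 tool xy mm [47.1 -2.1]
white [260. 281.] 749.5 [ 0.5192 -0.04  ] 0.0485 tool xy mm [-38.4   0.2]
white [317. 241.] 700.5 [ 0.5613 -0.0627] 0.0114 tool xy mm [-4.1 33.5]
white [123. 375.] 635.0 [0.3977 0.0261] 0.042 tool xy mm [-137.6  -96.2]
white [247. 305.] 610.0 [ 0.506  -0.0351] 0.0116 tool xy mm [-49.8  -8. ]
```

View pics/w6.png

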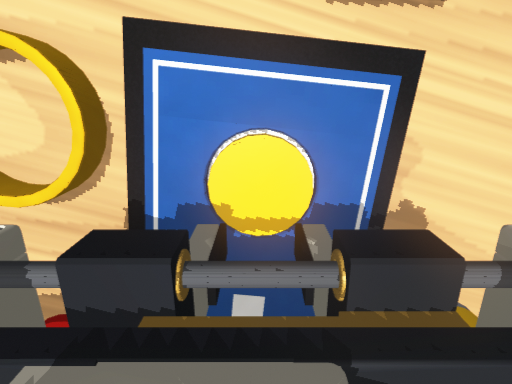

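The disc has dropped: the picture shows it at (260,185) sitting within the pocket rim, with an apparent size 5% smaller. Next I'll rise, shut the fingers, centre over the disc and come down just above it.

Call:
drive_tool(rows=[{"x": -0.004,"y": 0,"z": 0,"spin": 0,"fingers": -0.1},{"x": -0.004,"y": 0,"z": -0.03,"spin": 0,"fingers": -0.1},{"x": 0,"y": 0,"z": -0.035,"spin": 0,"fingers": -1},{"x": 0.02,"y": 0,"z": -0.035,"spin": 0,"fingers": -1},{"x": 0.032,"y": 0,"z": -0.035,"spin": 0,"fingers": -1},{"x": 0.032,"y": 0,"z": -0.035,"spin": 0,"fingers": -1},{"x": 0.032,"y": 0,"z": -0.02,"spin": 0,"fingers": -1},{"x": 0.032,"y": 0,"z": -0.008,"spin": 0,"fingers": -1},{"x": 0.032,"y": 0,"z": -0.002,"spin": 0,"fingers": -1},{"x": 0.032,"y": 0,"z": -0.002,"spin": 0,"fingers": -1}])

```text
time_s: 9.55
tcp_pos: [0.5864, -0.0209, 0.0377]
eef_rot: [180.0, 0.1, 15.7]
contact_force: [-0.6, -0.1, 0.0]
gripper_width: 0.0006
gripper_force: 0.0
```

Call:
drive_tool(rows=[{"x": 0,"y": 0,"z": 0.002,"spin": 0,"fingers": -1},{"x": 0,"y": 0,"z": 0.0035,"spin": 0,"fingers": -1},{"x": 0,"y": 0,"z": 0.005,"spin": 0,"fingers": -1},{"x": 0,"y": 0,"z": 0.005,"spin": 0,"fingers": -1}])

```text
time_s: 10.05
tcp_pos: [0.5871, -0.0207, 0.0343]
eef_rot: [180.0, -0.0, 15.7]
contact_force: [-2.5, 1.1, 6.6]
gripper_width: 0.0004
gripper_force: 2.9
```

Call:
drive_tool(rows=[{"x": 0,"y": 0,"z": 0.001,"spin": 0,"fingers": -1},{"x": 0,"y": 0,"z": 0.001,"spin": 0,"fingers": -1},{"x": 0,"y": 0,"z": 0.001,"spin": 0,"fingers": -1},{"x": 0,"y": 0,"z": 0.001,"spin": 0,"fingers": -1},{"x": 0,"y": 0,"z": 0.001,"spin": 0,"fingers": -1},{"x": 0,"y": 0,"z": 0.001,"spin": 0,"fingers": -1},{"x": 0,"y": 0,"z": 0.001,"spin": 0,"fingers": -1},{"x": 0,"y": 0,"z": 0.001,"spin": 0,"fingers": -1},{"x": 0,"y": 0,"z": 0.001,"spin": 0,"fingers": -1},{"x": 0,"y": 0,"z": 0.001,"spin": 0,"fingers": -1}])

```text
time_s: 11.3
tcp_pos: [0.5872, -0.0207, 0.0343]
eef_rot: [180.0, -0.1, 15.7]
contact_force: [-5.1, 0.9, 14.9]
gripper_width: 0.0005
gripper_force: 7.3
```

Pressed at about 15 N for over a second with the tips flush. I'll let go and move back for a check.

Call:
drive_tool(rows=[{"x": 0,"y": 0,"z": -0.003,"spin": 0,"fingers": -1},{"x": 0,"y": 0,"z": -0.02,"spin": 0,"fingers": -1},{"x": 0,"y": 0,"z": -0.06,"spin": 0,"fingers": -1},{"x": -0.03,"y": 0,"z": -0.1,"spin": 0,"fingers": -1},{"x": -0.06,"y": 0,"z": -0.12,"spin": 0,"fingers": -1},{"x": -0.06,"y": 0,"z": -0.12,"spin": 0,"fingers": -1}])

```text
time_s: 12.05
tcp_pos: [0.5288, -0.0372, 0.1556]
eef_rot: [-180.0, -0.3, 15.6]
contact_force: [0.4, -0.5, -0.4]
gripper_width: 0.0001
gripper_force: 0.0
```

```bash
sed -i 's/,\.023)/,.015)/' look.py; python3 look.py pics/w7.png
```

```text
12.05 [ 0.5288 -0.0372  0.1556] [-180.     -0.25   15.65]
yellow [61. 60.] 10482.5 [0.5853 0.1356] 0.0585 tool xy mm [ 101.  -151.2]
yellow [260. 120.] 3251.5 [ 0.585  -0.0216] 0.0295 tool xy mm [58.4  0.2]
yellow [121.   9.] 888.0 [0.638  0.1054] 0.0308 tool xy mm [ 143.6 -107.9]
yellow [ 57. 244.] 726.5 [0.4153 0.1459] 0.0333 tool xy mm [ -59.9 -207. ]
yellow [383. 217.] 722.5 [ 0.5147 -0.173 ] 0.0284 tool xy mm [-50.2 126.9]
white [462. 149.] 2818.5 [ 0.6107 -0.2129] 0.0287 tool xy mm [ 31.5 191.3]
white [472. 245.] 1470.0 [ 0.5187 -0.27  ] 0.0273 tool xy mm [-72.5 221.5]
white [402. 239.] 1392.5 [ 0.503  -0.1991] 0.0267 tool xy mm [-68.5 148.9]
white [258. 115.] 1138.5 [ 0.5643 -0.0198] 0.0945 tool xy mm [38.9 -7.2]
white [251. 209.] 553.0 [ 0.4989 -0.0352] 0.0166 tool xy mm [-28.3 -10. ]
```

View pics/w7.png

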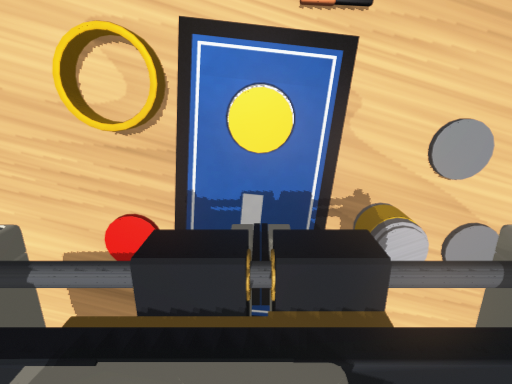

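The disc at (260,120) lies flush in the pocket, and nothing else has been disturbed. I'm handing in.

```bash
python3 -c "
from plant import r
print(r.close_job())"
```

```text
the job is handed in; nothing more can be done
None
```

The yellow disc was pushed into the pocket, pressed flush at up to about 15 N for over a second and released; the last picture shows it lying flat there, and the job is handed in (no verdict was returned).

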